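# Share the camping provisions equally on the two-tray balance

### The arm

A 6-joint arm with a two-finger parallel gripper is mounted at the origin on a cart in front of the work surface, level with it; the furniture and walls round the work are solid. World frame = base frame: x ahead of the robot, y to its left, z up, the work surface at z = 0. Lengths are in m, angles in rad, forces in N, time in s.
With the tool pointing down it reaches from about 0.375 to 0.9 m from the base axis. Payload 3.1 kg.
Tool frame: the origin (TCP) lies on the centre line of the jaws, within the pads' length; the fingertips stand 14 mm ahead of it and the grasp point (between the pads) lies 5 mm behind it; z points along the fingers, y is the line along which they close (so a half turn about z gives the same grasp; the last joint's range is limited). The gripper opens to 87 mm and grips with 3 to 60 N. Pads are 19 mm wide; open, the fingers measure 117 mm over their backs; the gripper's body (75 mm by 190 mm) begins 51 mm behind the grasp point.
Start: joints at [-1.313, 0.527, 1.433, -0, 1.181, -0.178], TCP at [0.264, -0.567, 0.213] pointing down, gripper open.
Joint ranges: [-3.08, 3.08], [-0.75, 2.2], [0.22, 2.44], [-1.43, 4.57], [0, 2.65], [-2.85, 2.85]. Speed limits (rad/s): [2.79, 2.79, 3.14, 3.14, 3.14, 3.14].

### API

Orientations are given as a unit quaternion [x, y, z, w].
In Python, from rig import robot gives the robot as it stands.
- The arm moves only by the tool move_arm, never from a script. Its argument "commands" is a list of rows, each an object with "hand": the finger opening in cm, from 0 to 8.7; "travel": the shift along the tool's x, y, z in cm, a list of three; "twist": the turn, a rotation vector about the tool's x, y, z in degrees, a list of three. In form: [{"hand": hand, "travel": [dx, dy, dz], "twist": [wx, wy, wz]}, ...]. A call has 1 to 5 rows; each row shifts and turns the commanded pose from where the row before left it, along the tool's axes as they then stand; what a row does not reach is not made up. A row lasts 1/12 s, in which the tool goes at most 41.7 mm and 7.16 degrees, less where a joint would pass 70% of its speed; a pose out of reach is approached as far as the arm can. A call is refused whole if a number of a shift passes 4.17 or a number of a turn 7.16, either way. A call with a gripper value outside its range is refused whole. The fingers move at their own pace and stop on an object; "force" is the grip in N (left out, the last holds). Time passes only in rows, so rows that do not move let the fingers close. It gives the time, the measured TCP pose, the force, the opening and the grip force at its end, in the units of the state.
- robot.get_obs(): the state, without advancing time (a new reading comes with each control period).
- robot.camera(name): name is "scene" or "top"; returns a dict with "frame" (384x512x3 uint8, red, green, blue), "fov_y" (degrees; the focal length in pixels is half the picture's height over the tangent of half this angle, whatever the lens; pixels are square), "cx", "cy" (the principal point, pixels), "extrinsics" (4x4, takes a point from camera to world coordinates). Camera axes: x right, y down, z forward; pixel columns grow to the right and rows downward; lengths in m; the calibration is good to about 2 mm. A picture is of the moment at which its call begins. There is no depth.
- robot.hand_in(): hands the job in; it is judged then, once.
The state is a dict: "time": time; "q": joint angles; "joint_velocities": joint speeds; "joint_torque": joint torques, N m; "position": TCP position; "tool_rot": TCP orientation; "ft_force": force on the tool from outside, world axes, zero at the start; "moment": the same for the moment, N m; "grip_width": finger opening in m; "grip_force": force on a finger pad.
Only numpy, scipy, OpenCV 4.12 (cv2) and the standard library are available. Lean on these libraries where they do the work, as an engineer would, in place of code of your own. Each camera call takes 0.05 s, during which the arm holds its last target. There are 200 camera calls.

### The job

The honey jar, drink can, pepper mill, salt shaker, herb jar and chilli jar are going into a pair of bicycle panniers that must weigh the same: share all six between the two trays of the balance, each standing upright on a tray floor, so that the red pointer comes to rest inside the green band. Let go of everything at the end, tip none of them over on the way, and leave the water glass and the mug where they stand.

Things in the scene. Friction and masses are not known exactly. Their poses are not given: they have to be found in the camera images.
- floor_left (a point): Centre of the floor of the left tray (+y side) of the balance: shallow metal tray, outside 190 (its x) by 200 mm (its y), walls 4 mm, rim 10 mm above the floor. The floor is 90 mm above the worktop when level, rides up or down at most 19 mm and stays horizontal. z up, x away from the dial side, y from right to left tray; tray centres are 250 mm apart.
- floor_right (a point): Right tray of the balance, the same as the left one; centre of its floor's upper face, same axes.
- dial (a point): Centre of the upright round white dial (100 mm across, 155 mm above the worktop at its top) of the balance, midway between the trays and 13 mm in front of their front edges; green band at the top of its scale. The dark green foot is fixed. x points from the dial's face back to the balance, z up.
- pointer (a joint): Red pointer on the dial, rad: 0 = upright, trays level; positive = the left tray is higher (right one heavier), the pointer then leans to the right tray. It turns about 0.24 rad per 100 g of difference, to a stop at 0.6 rad from 250 g upwards. Green band: -0.14 to 0.14 rad (58 g). Damped: at rest within about 1.5 s of a change.
- honey: Honey jar with a round yellow lid, 64 mm across, 100 mm tall (lid in the top 12 mm, body 60 mm across). Part-used: weighs between 323 and 437 g, unknown beforehand. Stands upright on its base; origin: centre of the base, z up.
- drink_can: Full, closed drink can, cream-white with a green and yellow picture, 65 mm across, 115 mm tall; about 350 g (within 3 %). Stands upright on its base; origin: centre of the base, z up.
- pepper_mill: Dark turned-wood pepper mill, 170 mm tall: foot and body up to 58 mm across to 122 mm height, above it a round head about 48 mm across from 123 to 159 mm, then a small metal knob; one rigid piece here; about 180 g (within 3 %). Stands upright on its base; origin: centre of the base, z up.
- salt: Clear salt shaker with white salt and a grey domed cap, 44 mm across and 90 mm tall, cap 34 mm across above 74 mm; about 120 g (within 3 %). Stands upright on its base; origin: centre of the base, z up.
- herb_jar: Glass spice jar with a black cap, dark label and green dried herbs, 41 mm across, 105 mm tall, straight-sided; about 90 g (within 3 %). Stands upright on its base; origin: centre of the base, z up.
- chilli_jar: Glass spice jar with a dark brown cap and a blue and red label, 41 mm across, 105 mm tall, straight-sided; about 140 g (within 3 %). Stands upright on its base; origin: centre of the base, z up.
- glass: Water glass, a loose bystander standing on the worktop at the front, 81 mm across, 93 mm tall. Origin: centre of its base.
- mug: White mug with a red-brown inside, a loose bystander on the worktop at the front, 87 mm across (113 mm over its handle), 90 mm tall. Origin: centre of its base.
Things that resemble listed ones, but are neither listed nor needed, are in the scene too. Leave any purple look-alike of the salt alone.

How it is judged:
At the end, for the whole second after the job is handed in: All six provisions stand at rest and upright (within 0.15 rad) on the floor of one or the other tray (base centre inside the tray, base within 15 mm of its floor height), and the pointer is at rest within 0.14 rad of upright (the green band) (((x of honey in the frame of floor_left between -0.09 and 0.09 m and y of honey in the frame of floor_left between -0.095 and 0.095 m and z of honey in the frame of floor_left between -0.015 and 0.015 m) or (x of honey in the frame of floor_right between -0.09 and 0.09 m and y of honey in the frame of floor_right between -0.095 and 0.095 m and z of honey in the frame of floor_right between -0.015 and 0.015 m)) and ((x of drink_can in the frame of floor_left between -0.09 and 0.09 m and y of drink_can in the frame of floor_left between -0.095 and 0.095 m and z of drink_can in the frame of floor_left between -0.015 and 0.015 m) or (x of drink_can in the frame of floor_right between -0.09 and 0.09 m and y of drink_can in the frame of floor_right between -0.095 and 0.095 m and z of drink_can in the frame of floor_right between -0.015 and 0.015 m)) and ((x of pepper_mill in the frame of floor_left between -0.09 and 0.09 m and y of pepper_mill in the frame of floor_left between -0.095 and 0.095 m and z of pepper_mill in the frame of floor_left between -0.015 and 0.015 m) or (x of pepper_mill in the frame of floor_right between -0.09 and 0.09 m and y of pepper_mill in the frame of floor_right between -0.095 and 0.095 m and z of pepper_mill in the frame of floor_right between -0.015 and 0.015 m)) and ((x of salt in the frame of floor_left between -0.09 and 0.09 m and y of salt in the frame of floor_left between -0.095 and 0.095 m and z of salt in the frame of floor_left between -0.015 and 0.015 m) or (x of salt in the frame of floor_right between -0.09 and 0.09 m and y of salt in the frame of floor_right between -0.095 and 0.095 m and z of salt in the frame of floor_right between -0.015 and 0.015 m)) and ((x of herb_jar in the frame of floor_left between -0.09 and 0.09 m and y of herb_jar in the frame of floor_left between -0.095 and 0.095 m and z of herb_jar in the frame of floor_left between -0.015 and 0.015 m) or (x of herb_jar in the frame of floor_right between -0.09 and 0.09 m and y of herb_jar in the frame of floor_right between -0.095 and 0.095 m and z of herb_jar in the frame of floor_right between -0.015 and 0.015 m)) and ((x of chilli_jar in the frame of floor_left between -0.09 and 0.09 m and y of chilli_jar in the frame of floor_left between -0.095 and 0.095 m and z of chilli_jar in the frame of floor_left between -0.015 and 0.015 m) or (x of chilli_jar in the frame of floor_right between -0.09 and 0.09 m and y of chilli_jar in the frame of floor_right between -0.095 and 0.095 m and z of chilli_jar in the frame of floor_right between -0.015 and 0.015 m)) and angle between each of honey, drink_can, pepper_mill, salt, herb_jar, chilli_jar's own z axis and vertical below 0.15 rad and linear speed of each of honey, drink_can, pepper_mill, salt, herb_jar, chilli_jar below 0.03 m/s and value of joint pointer between -0.14 and 0.14 rad and velocity of joint pointer between -0.08 and 0.08 rad/s); the robot touches nothing.
It fails at once if one of the six provisions is tipped over (more than 0.6 rad) (angle between any of honey, drink_can, pepper_mill, salt, herb_jar, chilli_jar's own z axis and vertical above 0.6 rad).
It fails at once if the water glass or the mug is moved more than 30 mm or tipped (distance of any of glass, mug from where it was at the start of the episode above 0.03 m or angle between any of glass, mug's own z axis and vertical above 0.4 rad).
It also fails if it takes over 72 s, if anything falls off the work surface, if the arm or the gripper's body presses on something with over 40 N, if the wrist force passes 120 N, or if a joint passes its speed limit or range.

## Working session

There is one attempt and no reset: what is moved stays moved. The work goes in short steps, Python scripts to look and compute and a tool call to move; the robot and the scene stay as the last step left them, time stands still between calls to the robot, and variables do not carry over. Pictures are saved under pics/ and viewed, at most 10 in all, crops included, and the job is handed in when it is done.

Besides the shell and the picture viewer there is one more tool, called after ">>>" as name([rows], argument=value, ...), one row to a line, values as JSON. move_arm: Moves the arm, as the interface text tells. Its arguments: {"type":"object","properties":{"commands":{"type":"array"},"force":{"type":"number"}},"required":["commands"]}

```bash
mkdir -p pics; ls
cat > h.py <<'E'
import numpy as np,cv2
from rig import robot
def cam(n,save=None):
    c=robot.camera(n)
    if save: cv2.imwrite('pics/'+save,cv2.cvtColor(c['frame'],cv2.COLOR_RGB2BGR))
    return c
def ray(c,u,v):
    f=c['frame'].shape[0]/2/np.tan(np.radians(c['fov_y'])/2);E=np.array(c['extrinsics'])
    d=E[:3,:3]@np.array([(u-c['cx'])/f,(v-c['cy'])/f,1]);return E[:3,3],d/np.linalg.norm(d)
def atz(c,u,v,z):
    o,d=ray(c,u,v);return o+d*(z-o[2])/d[2]
def tri(r1,r2):
    (o1,d1),(o2,d2)=r1,r2;A=np.stack([d1,-d2],1);s=np.linalg.lstsq(A,o2-o1,rcond=None)[0]
    p,q=o1+s[0]*d1,o2+s[1]*d2;return (p+q)/2,np.linalg.norm(p-q)
def proj(c,P):
    f=c['frame'].shape[0]/2/np.tan(np.radians(c['fov_y'])/2);E=np.array(c['extrinsics'])
    p=E[:3,:3].T@(np.array(P)-E[:3,3]);return np.array([c['cx']+f*p[0]/p[2],c['cy']+f*p[1]/p[2]])
E
python3 - <<'E'
from h import *
np.set_printoptions(precision=4,suppress=True)
for n in('scene','top'):
    c=cam(n,n+'0.png');print(n,c['fov_y'],c['cx'],c['cy']);print(np.array(c['extrinsics']))
    im=cv2.imread('pics/%s0.png'%n);cv2.imwrite('pics/%s0b.png'%n,cv2.resize(im,(800,600),interpolation=cv2.INTER_CUBIC))
print(robot.get_obs())
E
```

```text
pics
scene 43.91767420129751 253.00800175342263 188.93188597291953
[[ 0.4935 -0.4582  0.7392 -0.6015]
 [-0.8697 -0.271   0.4126 -0.6619]
 [ 0.0113 -0.8465 -0.5322  0.8878]
 [ 0.      0.      0.      1.    ]]
top 46.09138682996217 253.7860823769662 188.9279171494539
[[ 0.1553 -0.8945  0.4192 -0.1504]
 [-0.9878 -0.145   0.0565 -0.121 ]
 [ 0.0102 -0.4229 -0.9061  1.5431]
 [ 0.      0.      0.      1.    ]]
{'time': 0.1, 'q': array([-1.3135,  0.5284,  1.4338, -0.    ,  1.1814, -0.1785]), 'joint_velocities': array([ 0.001 , -0.0021, -0.0024, -0.0005, -0.0009,  0.0002]), 'joint_torque': array([ -0.001 , -44.0989, -17.715 ,   0.0634,   0.0534,  -0.    ]), 'position': array([ 0.2637, -0.5659,  0.2123]), 'tool_rot': array([ 0.9764,  0.2162, -0.    , -0.001 ]), 'ft_force': array([ 0.5847, -0.186 ,  0.2181]), 'moment': array([-0.0513, -0.0134,  0.0394]), 'grip_force': 0.0, 'grip_width': 0.08706386668255438}
```

View pics/scene0b.png

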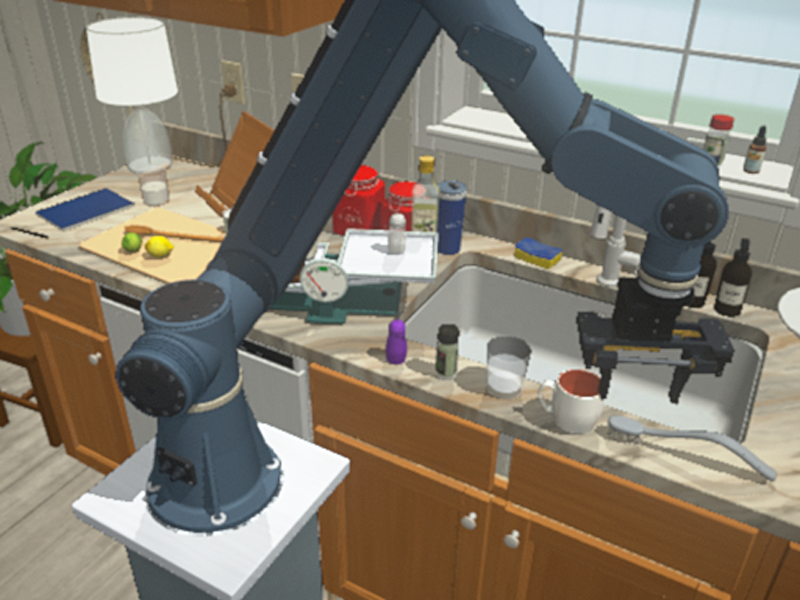

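View pics/top0b.png

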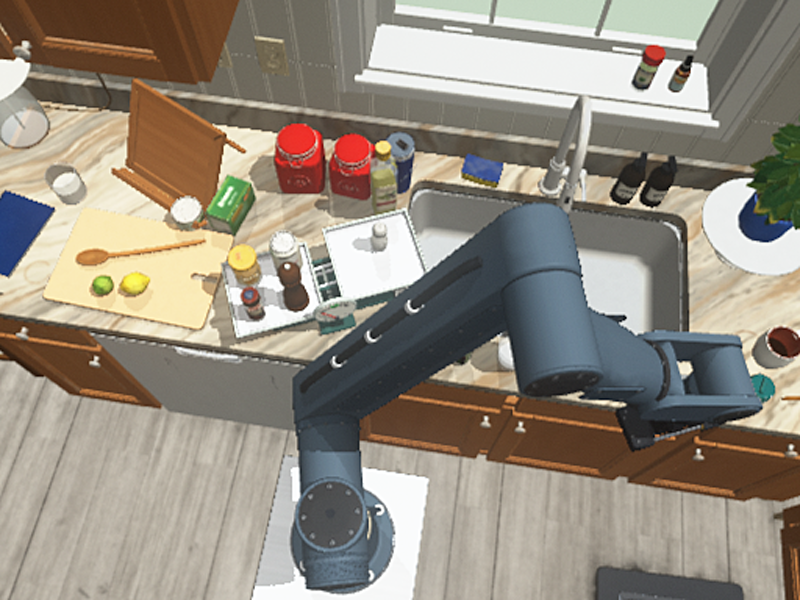

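Scene view shows, in 800×600 pixels, the herb jar (447,350), the purple look-alike (397,342), the glass (507,367), the mug (577,400) and the salt on the right tray (397,235). Top view shows honey (243,262), a white-topped can (284,250), the mill (293,285) and a small jar that is probably the chilli (250,300), all on the left tray.
- **Honey:** could be confused with the yellow oil-bottle cap (383,150).
- **Can:** could be confused with the white round pot (187,212) or the blue can (400,160).
- **Chilli:** could be confused with the red-capped jar on the sill (648,65).

One close crop to check.

Run:
```python
import cv2,numpy as np
t=cv2.imread('pics/top0.png');s=cv2.imread('pics/scene0.png')
a=cv2.resize(t[125:225,135:280],None,fx=5,fy=5,interpolation=cv2.INTER_CUBIC)[:, :725]
cv2.imwrite('pics/c1.png',a)
```

```text
(no output)
```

View pics/c1.png

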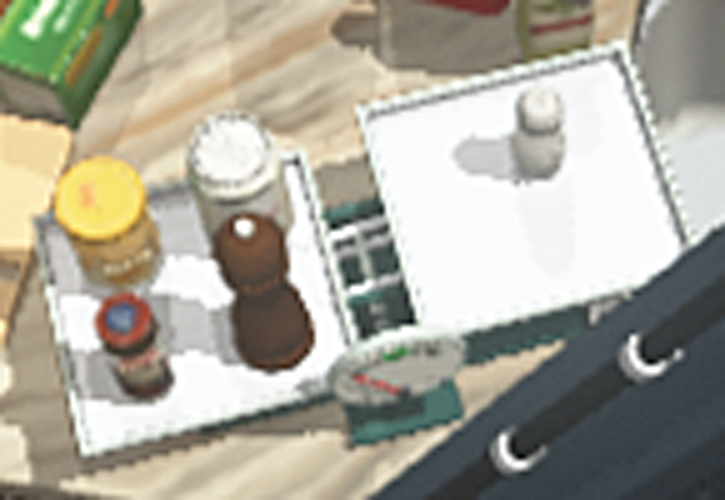

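Close crop (5×, offset 135,125): honey lid (100,193), can top (233,150), mill knob (244,227), chilli cap (124,317), salt cap (540,105). The right tray is empty apart from the salt, and the pointer leans left, so the left side is heavy.

Run:
```python
from h import *
np.set_printoptions(precision=3,suppress=True)
c=cam('top')
L=0.071;R=0.109
P=lambda u,v,z:atz(c,135+u/5,125+v/5,z)
for n,u,v,z in[('honey',100,193,L+.1),('can',233,150,L+.115),('mill',244,227,L+.17),('chil',124,317,L+.105),('salt',540,105,R+.088),
 ('Lbl',40,215,L+.01),('Lbr',300,155,L+.01),('Lfl',85,455,L+.01),('Rbl',360,108,R+.01),('Rbr',625,45,R+.01),('Rfr',690,240,R+.01),('Rfl',415,335,R+.01),('dialtop',398,340,.15)]:
    print(n,P(u,v,z))
s=cam('scene')
k=.64
for n,u,v,z in[('herbtop',447,327,.105),('herbbase',447,373,0),('purp',397,325,.088),('glass',507,392,0),('mug',578,430,0),('salt',397,217,R+.088)]:
    print(n,atz(s,u*k,v*k,z))
h=tri(ray(c,243,146),ray(s,397*k,217*k));print('salt tri',h)
```

```text
honey [0.525 0.315 0.171]
can [0.565 0.228 0.186]
mill [0.481 0.194 0.241]
chil [0.434 0.274 0.176]
salt [0.628 0.025 0.197]
Lbl [0.545 0.382 0.081]
Lbr [0.624 0.205 0.081]
Lfl [0.367 0.303 0.081]
Rbl [0.649 0.162 0.119]
Rbr [ 0.733 -0.02   0.119]
Rfr [ 0.581 -0.09   0.119]
Rfl [0.477 0.089 0.119]
dialtop [0.458 0.095 0.15 ]
herbtop [ 0.438 -0.192  0.105]
herbbase [ 0.438 -0.198  0.   ]
purp [ 0.419 -0.097  0.088]
glass [ 0.443 -0.32   0.   ]
mug [ 0.409 -0.467  0.   ]
salt [0.627 0.023 0.197]
salt tri (array([0.629, 0.024, 0.196]), np.float64(0.0018015398749393853))
```

The two views agree on the salt to 2 mm, which confirms the tray heights. The tool is already aligned with the balance axes (tool x = balance x, tool y = −balance y). Plan: move honey to the right tray, read the dial, then decide where chilli and herb go.

>>> move_arm([
  {"hand": 7.6,"travel": [2.6,-2.9,-0.8],"twist": [0,0,0]},
  {"hand": 7.6,"travel": [2.6,-2.9,-0.8],"twist": [0,0,0]},
  {"hand": 7.6,"travel": [2.6,-2.9,-0.8],"twist": [0,0,0]},
  {"hand": 7.6,"travel": [2.6,-2.9,-0.8],"twist": [0,0,0]},
  {"hand": 7.6,"travel": [2.6,-2.9,-0.8],"twist": [0,0,0]},
], force=20)

```text
time: 0.62
position: [0.3206, -0.3783, 0.2532]
tool_rot: [0.976, 0.216, 0.0, -0.0]
ft_force: [0.2, 0.3, 0.3]
grip_width: 0.0765
grip_force: 0.0
```

>>> move_arm([
  {"hand": 7.6,"travel": [2.6,-2.9,-0.8],"twist": [0,0,0]},
  {"hand": 7.6,"travel": [2.6,-2.9,-0.8],"twist": [0,0,0]},
  {"hand": 7.6,"travel": [2.6,-2.9,-0.8],"twist": [0,0,0]},
  {"hand": 7.6,"travel": [2.6,-2.9,-0.8],"twist": [0,0,0]},
  {"hand": 7.6,"travel": [2.6,-2.9,-0.8],"twist": [0,0,0]},
])

```text
time: 1.03
position: [0.3771, -0.192, 0.2935]
tool_rot: [0.976, 0.216, 0.0, -0.0]
ft_force: [0.9, -0.2, 0.2]
grip_width: 0.0761
grip_force: 0.0
```

>>> move_arm([
  {"hand": 7.6,"travel": [2.6,-2.9,-0.8],"twist": [0,0,0]},
  {"hand": 7.6,"travel": [2.6,-2.9,-0.8],"twist": [0,0,0]},
  {"hand": 7.6,"travel": [2.6,-2.9,-0.8],"twist": [0,0,0]},
  {"hand": 7.6,"travel": [2.6,-2.9,-0.8],"twist": [0,0,0]},
  {"hand": 7.6,"travel": [2.6,-2.9,-0.8],"twist": [0,0,0]},
])

```text
time: 1.45
position: [0.4337, -0.0056, 0.3337]
tool_rot: [0.976, 0.216, 0.0, 0.0]
ft_force: [1.7, -0.6, -0.1]
grip_width: 0.0761
grip_force: 0.0
```

```bash
cat > g.py <<'E'
import sys
from h import *
from scipy.spatial.transform import Rotation as Ro
np.set_printoptions(precision=4,suppress=True)
# usage: python3 g.py x y z(TCP target) -> travel in tool axes, cm
o=robot.get_obs();p=np.array(o['position']);R=Ro.from_quat(o['tool_rot'])
print('t',o['time'],'p',p,'q',np.array(o['q']),'w',o['grip_width'],'F',np.array(o['ft_force']),'gf',o['grip_force'])
print('euler zyx',R.as_euler('ZYX',degrees=True))
if len(sys.argv)>3: print('travel cm',R.inv().apply(np.array([float(a) for a in sys.argv[1:4]])-p)*100)
E
python3 g.py .525 .315 .141
```

```text
t 1.45 p [ 0.4337 -0.0056  0.3337] q [-0.2716  0.1178  1.709  -0.0001  1.3144  0.8635] w 0.07609074325168767 F [ 1.6987 -0.5961 -0.0921] gf 0.0
euler zyx [ 24.9622  -0.0152 179.9812]
travel cm [ 21.8021 -25.2172  19.2666]
```

>>> move_arm([
  {"hand": 7.6,"travel": [2.42,-2.8,0],"twist": [0,0,0]},
  {"hand": 7.6,"travel": [2.42,-2.8,0],"twist": [0,0,0]},
  {"hand": 7.6,"travel": [2.42,-2.8,0],"twist": [0,0,0]},
  {"hand": 7.6,"travel": [2.42,-2.8,0],"twist": [0,0,0]},
  {"hand": 7.6,"travel": [2.42,-2.8,0],"twist": [0,0,0]},
])

```text
time: 1.87
position: [0.4843, 0.1724, 0.3331]
tool_rot: [0.976, 0.216, -0.0, 0.0]
ft_force: [0.7, -0.4, -0.5]
grip_width: 0.0761
grip_force: 0.0
```

>>> move_arm([
  {"hand": 7.6,"travel": [2.42,-2.8,0],"twist": [0,0,0]},
  {"hand": 7.6,"travel": [2.42,-2.8,0],"twist": [0,0,0]},
  {"hand": 7.6,"travel": [2.42,-2.8,0],"twist": [0,0,0]},
  {"hand": 7.6,"travel": [2.42,-2.8,0],"twist": [0,0,0]},
  {"hand": 7.6,"travel": [0,0,3.0],"twist": [0,0,0]},
])

```text
time: 2.28
position: [0.5302, 0.3207, 0.3085]
tool_rot: [0.976, 0.219, 0.009, -0.003]
ft_force: [1.1, 0.4, 0.2]
grip_width: 0.0761
grip_force: 0.0
```

>>> move_arm([
  {"hand": 7.6,"travel": [0,0,4.0],"twist": [0,0,0]},
  {"hand": 7.6,"travel": [0,0,3.0],"twist": [0,0,0]},
  {"hand": 7.6,"travel": [0,0,1],"twist": [0,0,0]},
  {"hand": 7.6,"travel": [0,0,0],"twist": [0,0,0]},
])

```text
time: 2.62
position: [0.5226, 0.312, 0.2198]
tool_rot: [0.976, 0.216, -0.004, 0.001]
ft_force: [-0.5, -0.0, -0.8]
grip_width: 0.0759
grip_force: 0.0
```

```bash
python3 g.py .525 .315 .141
python3 - <<'E'
from h import *
a=cam('scene','s1.png')['frame'];b=cam('top','t1.png')['frame']
s=cv2.imread('pics/s1.png')[120:250,150:300];t=cv2.imread('pics/t1.png')[110:240,130:280]
cv2.imwrite('pics/c2.png',cv2.resize(np.hstack([s,t]),(800,347),interpolation=cv2.INTER_CUBIC))
E
```

```text
t 2.6167 p [0.5226 0.312  0.2198] q [ 0.3548  0.5013  1.4618 -0.      1.1862  1.4898] w 0.0759207568437796 F [-0.4641 -0.0203 -0.758 ] gf 0.0
euler zyx [  24.9706    0.4451 -179.9641]
travel cm [ 0.406  -0.1661  7.8765]
```

View pics/c2.png

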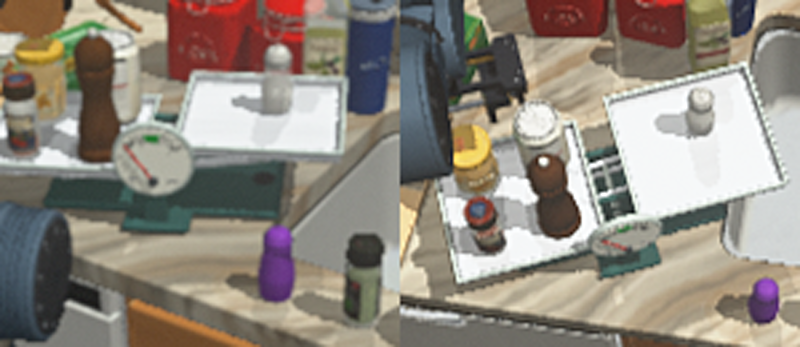

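Crop shows the gripper over the honey. Honey lid: scene (164,139.5), top (156,164). Chilli: scene (157,151), top (160,188). Now triangulate.

Run:
```python
from h import *
np.set_printoptions(precision=4,suppress=True)
c=cam('top');s=cam('scene')
for n,t,u in[('honey',(155.6,163.9),(164.2,138)),('chil',(160.2,188),(157.1,150)),('mill',(183.7,170),(185.2,134)),('can',(181.6,155),(194,134))]:
    print(n,tri(ray(c,*t),ray(s,*u)))
print('finger',proj(c,(.5416,.271,.206)))
# honey lid yellow centroid, from both
for k in(c,s):
    h=cv2.cvtColor(k['frame'],cv2.COLOR_RGB2HSV);m=((h[...,0]>18)&(h[...,0]<30)&(h[...,1]>150)&(h[...,2]>150)).astype('uint8')
    n,l,st,ce=cv2.connectedComponentsWithStats(m)
    print([(st[i],ce[i]) for i in range(1,n) if st[i][4]>60])
```

```text
honey (array([0.5236, 0.3128, 0.171 ]), np.float64(0.0015206137652125104))
chil (array([0.4364, 0.2733, 0.1745]), np.float64(0.000857292168789442))
mill (array([0.4896, 0.1975, 0.2279]), np.float64(0.001954243629942792))
can (array([0.5662, 0.2245, 0.189 ]), np.float64(0.008312401717405035))
finger [166.8695 156.2302]
[]
[(array([156, 135,  18,  10,  99], dtype=int32), array([165.2727, 139.4646]))]
```

>>> move_arm([
  {"hand": 7.6,"travel": [0.1,0,2.5],"twist": [0,0,0]},
  {"hand": 7.6,"travel": [0,0,2.5],"twist": [0,0,0]},
  {"hand": 7.6,"travel": [0,0,2],"twist": [0,0,0]},
  {"hand": 7.6,"travel": [0,0,0.9],"twist": [0,0,0]},
  {"hand": 7.6,"travel": [0,0,0],"twist": [0,0,0]},
])

```text
time: 3.23
position: [0.5255, 0.3129, 0.1437]
tool_rot: [0.976, 0.216, -0.001, 0.0]
ft_force: [-0.2, 0.9, -0.9]
grip_width: 0.076
grip_force: 0.0
```

>>> move_arm([
  {"hand": 5.0,"travel": [0,0,0],"twist": [0,0,0]},
  {"hand": 5.0,"travel": [0,0,0],"twist": [0,0,0]},
  {"hand": 5.0,"travel": [0,0,0],"twist": [0,0,0]},
  {"hand": 5.0,"travel": [0,0,0],"twist": [0,0,0]},
], force=25)

```text
time: 3.57
position: [0.5269, 0.3143, 0.1462]
tool_rot: [0.976, 0.216, 0.002, -0.001]
ft_force: [0.6, 2.9, 3.6]
grip_width: 0.0629
grip_force: 25.0
```

```bash
python3 g.py
```

```text
t 3.5667 p [0.5269 0.3143 0.1462] q [0.3554 0.5903 1.529  0.0012 1.018  1.4899] w 0.06287323717066784 F [0.5691 2.9204 3.6167] gf 25.000763833522797
euler zyx [  24.9612   -0.245  -179.9594]
```

>>> move_arm([
  {"hand": 5.0,"travel": [0,0,-2],"twist": [0,0,0]},
  {"hand": 5.0,"travel": [0,0,-4],"twist": [0,0,0]},
  {"hand": 5.0,"travel": [0,0,-4],"twist": [0,0,0]},
  {"hand": 5.0,"travel": [0,0,-4],"twist": [0,0,0]},
  {"hand": 5.0,"travel": [0,0,-4],"twist": [0,0,0]},
])

```text
time: 3.98
position: [0.5249, 0.3127, 0.3255]
tool_rot: [0.976, 0.216, -0.001, 0.0]
ft_force: [0.8, 0.3, -2.9]
grip_width: 0.0632
grip_force: 25.0
```

>>> move_arm([
  {"hand": 5.0,"travel": [-0.6,1.6,-2],"twist": [0,0,0]},
  {"hand": 5.0,"travel": [-1.1,3.1,0],"twist": [0,0,0]},
  {"hand": 5.0,"travel": [-1.1,3.1,0],"twist": [0,0,0]},
  {"hand": 5.0,"travel": [-1.1,3.1,0],"twist": [0,0,0]},
  {"hand": 5.0,"travel": [-1.1,3.1,0],"twist": [0,0,0]},
])

```text
time: 4.4
position: [0.5386, 0.1637, 0.3439]
tool_rot: [0.976, 0.217, -0.001, 0.0]
ft_force: [0.9, 0.7, -5.6]
grip_width: 0.0629
grip_force: 25.0
```

>>> move_arm([
  {"hand": 5.0,"travel": [-1.1,3.1,0],"twist": [0,0,0]},
  {"hand": 5.0,"travel": [-1.1,3.1,0],"twist": [0,0,0]},
  {"hand": 5.0,"travel": [-0.9,2.6,0],"twist": [0,0,0]},
  {"hand": 5.0,"travel": [-0.5,1.4,0],"twist": [0,0,0]},
  {"hand": 5.0,"travel": [0,0,0],"twist": [0,0,0]},
])

```text
time: 4.82
position: [0.5497, 0.0537, 0.3436]
tool_rot: [0.977, 0.214, -0.001, 0.001]
ft_force: [0.3, -0.7, -3.4]
grip_width: 0.0626
grip_force: 25.0
```

```bash
python3 g.py .55 .057 .184
python3 - <<'E'
from h import *
cam('scene','s2.png');cam('top','t2.png')
s=cv2.imread('pics/s2.png')[60:260,150:350];t=cv2.imread('pics/t2.png')[60:260,130:330]
cv2.imwrite('pics/c3.png',cv2.resize(np.hstack([s,t]),(800,400),interpolation=cv2.INTER_CUBIC))
E
```

```text
t 4.8167 p [0.5497 0.0537 0.3436] q [-0.1033  0.3007  1.4363 -0.0028  1.4057  1.0365] w 0.06259601989250498 F [ 0.3287 -0.748  -3.3754] gf 24.99902844429016
euler zyx [ 24.722    0.1312 179.8948]
travel cm [ 0.1992 -0.3141 15.9637]
```

View pics/c3.png

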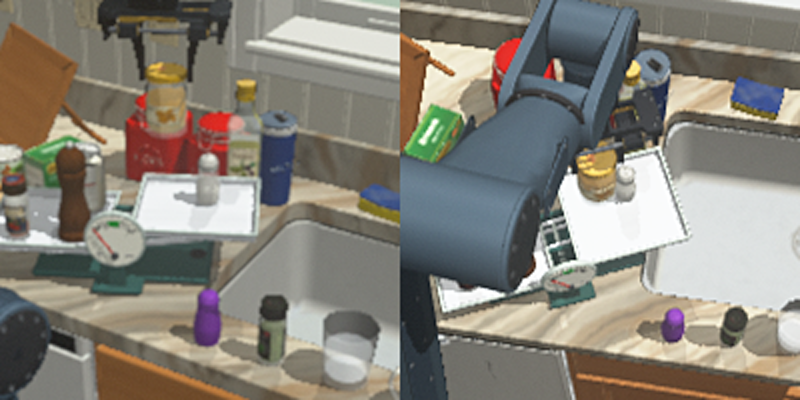

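Honey hangs upright over the right tray at crop (600,175), clear of the salt at (625,180). Herb jar cap: scene pixel (286.5,210), top pixel (298,216). Lowering.

>>> move_arm([
  {"hand": 5.0,"travel": [0.2,-0.3,3],"twist": [0,0,0]},
  {"hand": 5.0,"travel": [0,0,4],"twist": [0,0,0]},
  {"hand": 5.0,"travel": [0,0,4],"twist": [0,0,0]},
  {"hand": 5.0,"travel": [0,0,2.5],"twist": [0,0,0]},
  {"hand": 5.0,"travel": [0,0,1],"twist": [0,0,0]},
])

```text
time: 5.33
position: [0.5467, 0.0629, 0.1948]
tool_rot: [0.976, 0.217, -0.005, -0.002]
ft_force: [-0.5, 0.7, -4.0]
grip_width: 0.0628
grip_force: 25.0
```

>>> move_arm([
  {"hand": 5.0,"travel": [0,0,0.4],"twist": [0,0,0]},
  {"hand": 5.0,"travel": [0,0,0.4],"twist": [0,0,0]},
  {"hand": 5.0,"travel": [0,0,0.2],"twist": [0,0,0]},
  {"hand": 5.0,"travel": [0,0,0],"twist": [0,0,0]},
])

```text
time: 5.67
position: [0.5517, 0.0613, 0.1905]
tool_rot: [0.976, 0.216, 0.002, 0.0]
ft_force: [-0.2, -0.4, -4.5]
grip_width: 0.0629
grip_force: 25.0
```

```bash
python3 g.py .55 .057 .184;  python3 - <<'E'
from h import *
c=cam('top');s=cam('scene','s3.png')
print('herb',tri(ray(c,298,216.5),ray(s,287,210)))
E
```

```text
t 5.6667 p [0.5517 0.0613 0.1905] q [-0.0908  0.4609  1.6362  0.0001  1.0413  1.0438] w 0.06294314410458646 F [-0.1998 -0.3891 -4.5294] gf 24.999424517154694
euler zyx [ 24.9904  -0.1598 179.9114]
travel cm [-0.3377  0.3136  0.6533]
herb (array([ 0.43581672, -0.19659786,  0.10557078]), np.float64(0.0006527325924439902))
```

>>> move_arm([
  {"hand": 5.0,"travel": [0,0,0.3],"twist": [0,0,0]},
  {"hand": 5.0,"travel": [0,0,0.2],"twist": [0,0,0]},
  {"hand": 5.0,"travel": [0,0,0.2],"twist": [0,0,0]},
  {"hand": 5.0,"travel": [0,0,0],"twist": [0,0,0]},
])

```text
time: 6.1
position: [0.5508, 0.0609, 0.1823]
tool_rot: [0.976, 0.216, 0.0, 0.0]
ft_force: [0.5, -0.1, -0.4]
grip_width: 0.0634
grip_force: 25.0
```

```bash
python3 g.py
```

```text
t 6.1 p [0.5508 0.0609 0.1823] q [-0.0914  0.4715  1.645  -0.0004  1.0242  1.0438] w 0.06338331344144622 F [ 0.5484 -0.0756 -0.4179] gf 24.99989926815033
euler zyx [ 24.9706  -0.0332 179.9602]
```

>>> move_arm([
  {"hand": 7.6,"travel": [0,0,0],"twist": [0,0,0]},
  {"hand": 7.6,"travel": [0,0,0],"twist": [0,0,0]},
  {"hand": 7.6,"travel": [0,0,0],"twist": [0,0,0]},
  {"hand": 7.6,"travel": [0,0,-1],"twist": [0,0,0]},
  {"hand": 7.6,"travel": [0,0,-3],"twist": [0,0,0]},
])

```text
time: 6.52
position: [0.5475, 0.0613, 0.2194]
tool_rot: [0.976, 0.216, -0.005, -0.001]
ft_force: [-0.6, -0.4, 0.5]
grip_width: 0.0758
grip_force: 0.0
```

>>> move_arm([
  {"hand": 7.6,"travel": [0,0,-4],"twist": [0,0,0]},
  {"hand": 7.6,"travel": [0,0,-4],"twist": [0,0,0]},
  {"hand": 7.0,"travel": [-1.5,1.3,0],"twist": [0,0,0]},
  {"hand": 6.0,"travel": [-3,2.6,0],"twist": [0,0,0]},
  {"hand": 6.0,"travel": [-3,2.6,0],"twist": [0,0,0]},
])

```text
time: 6.93
position: [0.5104, -0.0297, 0.3043]
tool_rot: [0.976, 0.218, 0.002, 0.001]
ft_force: [-0.5, -0.9, -0.7]
grip_width: 0.0649
grip_force: 0.0
```

>>> move_arm([
  {"hand": 6.0,"travel": [-3,2.6,0],"twist": [0,0,0]},
  {"hand": 6.0,"travel": [-3,2.6,0],"twist": [0,0,0]},
  {"hand": 6.0,"travel": [-3,2.6,0],"twist": [0,0,0]},
  {"hand": 6.0,"travel": [-3,2.6,0],"twist": [0,0,0]},
  {"hand": 6.0,"travel": [-1.9,1.6,0],"twist": [0,0,0]},
])

```text
time: 7.35
position: [0.4334, -0.2001, 0.3034]
tool_rot: [0.977, 0.215, 0.0, 0.001]
ft_force: [-0.2, -0.0, 0.0]
grip_width: 0.0604
grip_force: 0.0
```

>>> move_arm([
  {"hand": 6.0,"travel": [0,0,4],"twist": [0,0,0]},
  {"hand": 6.0,"travel": [0,0,4],"twist": [0,0,0]},
  {"hand": 6.0,"travel": [0,0,2],"twist": [0,0,0]},
  {"hand": 6.0,"travel": [0,0,0],"twist": [0,0,0]},
  {"hand": 6.0,"travel": [0,0,0],"twist": [0,0,0]},
])

```text
time: 7.77
position: [0.4345, -0.197, 0.2023]
tool_rot: [0.976, 0.216, -0.0, -0.0]
ft_force: [-0.1, -0.2, 0.1]
grip_width: 0.06
grip_force: 0.0
```

```bash
python3 g.py .436 -.1965 .07
python3 - <<'E'
from h import *
s=cam('scene','s4.png');t=cam('top','t4.png')
ce=np.array([.557,.148,0])-.108*np.array([.906,.424,0])+[0,0,.105]
u=proj(s,ce).round().astype(int);print(u)
a=cv2.resize(cv2.imread('pics/s4.png')[u[1]-25:u[1]+25,u[0]-25:u[0]+25],(400,400),interpolation=cv2.INTER_CUBIC)
b=cv2.resize(cv2.imread('pics/s4.png')[110:260,150:300],(400,400),interpolation=cv2.INTER_CUBIC)
cv2.imwrite('pics/c4.png',np.hstack([a,b]))
E
```

```text
t 7.7667 p [ 0.4345 -0.197   0.2023] q [-0.6604  0.3459  1.8053  0.0001  0.9916  0.4747] w 0.06004238744316685 F [-0.0971 -0.2302  0.1496] gf 0.0
euler zyx [  24.9586    0.0271 -179.9412]
travel cm [ 0.1602  0.034  13.2322]
[206 179]
```

View pics/c4.png

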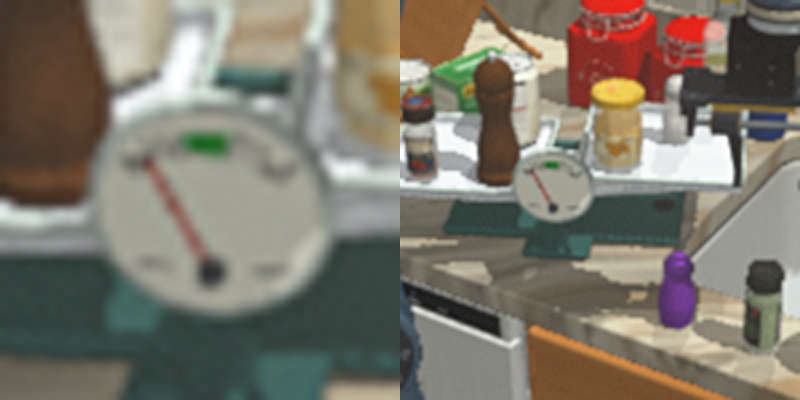

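Dial crop: pivot (210,272), tip (148,160), leaning left and clear of the stop. Convert to an angle by intersecting with the dial plane.

Run:
```python
from h import *
s=cam('scene','s5.png')
ce=np.array([.557,.148,0])-.108*np.array([.906,.424,0]);n=np.array([.906,.424,0]);yy=np.array([-.424,.906,0])
def pl(u,v):
    o,d=ray(s,181+u/8-.0,154+v/8);P=o+d*((ce-o)@n)/(d@n);return (P-ce)@yy,P[2]
a,b,g=pl(210,272),pl(148,160),pl(207,143)
ang=lambda b:np.arctan2(b[0]-a[0],b[1]-a[1])
print(a,b,g,ang(b),ang(g))
# red pixels PCA
im=s['frame'][154:204,181:231].astype(int);m=(im[...,0]-im[...,1]>50)&(im[...,0]-im[...,2]>40)
v,u=np.nonzero(m);print(len(u));P=np.array([pl(8*(x+.5),8*(y+.5)) for x,y in zip(u,v) if y>15])
d=np.linalg.svd(P-P.mean(0))[2][0];print('pca',np.arctan(d[0]/d[1]),P.min(0),P.max(0))
```

```text
(np.float64(-0.002950823752022946), np.float64(0.07277373309830881)) (np.float64(0.01975770852834297), np.float64(0.12368578079551362)) (np.float64(-0.004174886813391932), np.float64(0.13281179243826413)) 0.41955136569990437 -0.020385294142127162
0<stdin>:12: RuntimeWarning: Mean of empty slice.
  ret = ret.dtype.type(ret / rcount)
Traceback (most recent call last):
numpy.linalg.LinAlgError: 1-dimensional array given. Array must be at least two-dimensional
```

Pointer is about 0.42 rad, so left is heavier by about 175 g. Moving chilli to the right and herb to the left gives 175 − 280 + 90 ≈ −15 g, inside the band. Herb first.

>>> move_arm([
  {"hand": 6.0,"travel": [0.15,0,4],"twist": [0,0,0]},
  {"hand": 6.0,"travel": [0,0,4],"twist": [0,0,0]},
  {"hand": 6.0,"travel": [0,0,3.5],"twist": [0,0,0]},
  {"hand": 6.0,"travel": [0,0,1.7],"twist": [0,0,0]},
  {"hand": 6.0,"travel": [0,0,0],"twist": [0,0,0]},
])

```text
time: 8.33
position: [0.4353, -0.1956, 0.0684]
tool_rot: [0.976, 0.216, -0.001, -0.002]
ft_force: [-0.5, 0.0, -0.2]
grip_width: 0.0601
grip_force: 0.0
```

>>> move_arm([
  {"hand": 3.0,"travel": [0,0,0],"twist": [0,0,0]},
  {"hand": 3.0,"travel": [0,0,0],"twist": [0,0,0]},
  {"hand": 3.0,"travel": [0,0,0],"twist": [0,0,0]},
  {"hand": 3.0,"travel": [0,0,0],"twist": [0,0,0]},
], force=15)

```text
time: 8.67
position: [0.4371, -0.1971, 0.0719]
tool_rot: [0.976, 0.216, 0.001, 0.002]
ft_force: [-0.4, 0.3, 0.2]
grip_width: 0.0409
grip_force: 0.2
```

```bash
python3 g.py .5236 .3128 .345
```

```text
t 8.6667 p [ 0.4371 -0.1971  0.0719] q [-0.6572  0.5744  1.9184  0.      0.6448  0.4776] w 0.04090562445212192 F [-0.3937  0.3259  0.2023] gf 0.1599103484210218
euler zyx [ 24.9792  -0.1056 179.7997]
travel cm [ 29.4208 -42.4718 -27.4035]
```

>>> move_arm([
  {"hand": 3.0,"travel": [0,0,0],"twist": [0,0,0]},
  {"hand": 3.0,"travel": [0,0,-2],"twist": [0,0,0]},
  {"hand": 3.0,"travel": [0,0,-4],"twist": [0,0,0]},
  {"hand": 3.0,"travel": [0,0,-4],"twist": [0,0,0]},
  {"hand": 3.0,"travel": [0,0,-4],"twist": [0,0,0]},
])

```text
time: 9.08
position: [0.4353, -0.1958, 0.212]
tool_rot: [0.976, 0.216, -0.0, -0.0]
ft_force: [0.1, -1.3, -0.7]
grip_width: 0.0405
grip_force: 15.0
```

>>> move_arm([
  {"hand": 3.0,"travel": [0.5,-0.7,-4],"twist": [0,0,0]},
  {"hand": 3.0,"travel": [1.2,-1.7,-3.4],"twist": [0,0,0]},
  {"hand": 3.0,"travel": [1.6,-2.3,-3],"twist": [0,0,0]},
  {"hand": 3.0,"travel": [1.8,-2.6,-2],"twist": [0,0,0]},
  {"hand": 3.0,"travel": [2.0,-2.9,-1],"twist": [0,0,0]},
])

```text
time: 9.5
position: [0.4584, -0.0737, 0.3482]
tool_rot: [0.977, 0.215, 0.003, 0.002]
ft_force: [0.3, -0.7, -1.4]
grip_width: 0.04
grip_force: 15.0
```

>>> move_arm([
  {"hand": 3.0,"travel": [2.2,-3.1,0],"twist": [0,0,0]},
  {"hand": 3.0,"travel": [2.2,-3.1,0],"twist": [0,0,0]},
  {"hand": 3.0,"travel": [2.2,-3.1,0],"twist": [0,0,0]},
  {"hand": 3.0,"travel": [2.2,-3.1,0],"twist": [0,0,0]},
  {"hand": 3.0,"travel": [2.2,-3.1,0],"twist": [0,0,0]},
])

```text
time: 9.92
position: [0.4909, 0.115, 0.3447]
tool_rot: [0.976, 0.216, 0.0, 0.0]
ft_force: [0.2, -0.8, -0.1]
grip_width: 0.0403
grip_force: 15.0
```

>>> move_arm([
  {"hand": 3.0,"travel": [2.2,-3.1,0],"twist": [0,0,0]},
  {"hand": 3.0,"travel": [2.2,-3.1,0],"twist": [0,0,0]},
  {"hand": 3.0,"travel": [2.2,-3.1,0],"twist": [0,0,0]},
  {"hand": 3.0,"travel": [2.2,-3.1,0],"twist": [0,0,0]},
  {"hand": 3.0,"travel": [1.5,-2.2,0],"twist": [0,0,0]},
])

```text
time: 10.33
position: [0.5229, 0.2921, 0.3444]
tool_rot: [0.976, 0.217, 0.0, -0.001]
ft_force: [-0.0, -0.7, -0.9]
grip_width: 0.0405
grip_force: 15.0
```

```bash
python3 g.py .5236 .3128 .147
```

```text
t 10.3333 p [0.5229 0.2921 0.3444] q [0.3225 0.3725 1.3248 0.0011 1.4434 1.4554] w 0.04049045813219499 F [-0.0132 -0.6504 -0.8779] gf 14.977754243882373
euler zyx [  25.0792   -0.0616 -179.9436]
travel cm [ 0.9215 -1.8238 19.7433]
```

>>> move_arm([
  {"hand": 3.0,"travel": [0.6,-1.2,2],"twist": [0,0,0]},
  {"hand": 3.0,"travel": [0,0,4],"twist": [0,0,0]},
  {"hand": 3.0,"travel": [0,0,4],"twist": [0,0,0]},
  {"hand": 3.0,"travel": [0,0,3.5],"twist": [0,0,0]},
  {"hand": 3.0,"travel": [0,0,3],"twist": [0,0,0]},
])

```text
time: 10.75
position: [0.522, 0.3021, 0.177]
tool_rot: [0.976, 0.216, -0.001, 0.0]
ft_force: [0.7, -0.3, -2.4]
grip_width: 0.0399
grip_force: 15.0
```

>>> move_arm([
  {"hand": 3.0,"travel": [0,0,1.5],"twist": [0,0,0]},
  {"hand": 3.0,"travel": [0,0,0.7],"twist": [0,0,0]},
  {"hand": 3.0,"travel": [0,0,0],"twist": [0,0,0]},
])

```text
time: 11.0
position: [0.5224, 0.3018, 0.1556]
tool_rot: [0.976, 0.216, -0.002, 0.0]
ft_force: [0.1, 0.4, -0.5]
grip_width: 0.0403
grip_force: 15.0
```

```bash
python3 g.py .5236 .3128 .143
```

```text
t 11.0 p [0.5224 0.3018 0.1556] q [ 0.3389  0.5689  1.5414 -0.0001  1.0351  1.474 ] w 0.040348850546550886 F [ 0.0689  0.3777 -0.4873] gf 14.977175915264525
euler zyx [  24.9658    0.2162 -179.9821]
travel cm [ 0.5764 -0.9447  1.2583]
```

>>> move_arm([
  {"hand": 3.0,"travel": [0.2,-0.6,0.3],"twist": [0,0,0]},
  {"hand": 3.0,"travel": [0,0,0.4],"twist": [0,0,0]},
  {"hand": 3.0,"travel": [0,0,0.4],"twist": [0,0,0]},
  {"hand": 3.0,"travel": [0,0,0.3],"twist": [0,0,0]},
  {"hand": 3.0,"travel": [0,0,0],"twist": [0,0,0]},
])

```text
time: 11.42
position: [0.5231, 0.3087, 0.1434]
tool_rot: [0.976, 0.216, 0.0, 0.0]
ft_force: [1.2, 0.6, 0.3]
grip_width: 0.0407
grip_force: 15.0
```

```bash
python3 g.py .5236 .3128 .143
```

```text
t 11.4167 p [0.5231 0.3087 0.1434] q [ 0.3494  0.588   1.5444 -0.0001  1.0085  1.4843] w 0.04072645398635702 F [1.2174 0.6147 0.2889] gf 14.977950852335198
euler zyx [ 24.9796  -0.0366 179.9899]
travel cm [ 0.2223 -0.3523  0.0398]
```

>>> move_arm([
  {"hand": 3.0,"travel": [0,0,0.2],"twist": [0,0,0]},
  {"hand": 5.4,"travel": [0,0,0],"twist": [0,0,0]},
  {"hand": 5.4,"travel": [0,0,0],"twist": [0,0,0]},
  {"hand": 5.4,"travel": [0,0,0],"twist": [0,0,0]},
  {"hand": 5.4,"travel": [0,0,-1],"twist": [0,0,0]},
])

```text
time: 11.83
position: [0.5213, 0.3079, 0.1495]
tool_rot: [0.976, 0.216, -0.002, 0.0]
ft_force: [-0.7, 0.1, -0.7]
grip_width: 0.0526
grip_force: 0.0
```

>>> move_arm([
  {"hand": 5.4,"travel": [0,0,-3],"twist": [0,0,0]},
  {"hand": 5.4,"travel": [0,0,-4],"twist": [0,0,0]},
  {"hand": 5.4,"travel": [0,0,-4],"twist": [0,0,0]},
  {"hand": 5.4,"travel": [-1.5,0,-2.5],"twist": [0,0,0]},
  {"hand": 6,"travel": [-2.5,-0.2,0],"twist": [0,0,0]},
])

```text
time: 12.25
position: [0.4915, 0.2952, 0.2935]
tool_rot: [0.976, 0.216, 0.008, -0.001]
ft_force: [0.7, 0.5, -0.3]
grip_width: 0.056
grip_force: 0.0
```

>>> move_arm([
  {"hand": 6,"travel": [-3,-0.2,0],"twist": [0,0,0]},
  {"hand": 6,"travel": [-2.4,-0.1,0],"twist": [0,0,0]},
  {"hand": 6,"travel": [0,0,0],"twist": [0,0,-7]},
  {"hand": 6,"travel": [0,0,0],"twist": [0,0,-7]},
  {"hand": 6,"travel": [0,0,0],"twist": [0,0,-7]},
])

```text
time: 12.67
position: [0.4351, 0.2732, 0.2871]
tool_rot: [0.919, 0.393, 0.0, 0.0]
ft_force: [-0.1, -0.5, -0.2]
grip_width: 0.06
grip_force: 0.0
```

>>> move_arm([
  {"hand": 6,"travel": [0,0,0],"twist": [0,0,-7]},
  {"hand": 6,"travel": [0,0,0],"twist": [0,0,-7]},
  {"hand": 6,"travel": [0,0,0],"twist": [0,0,-7]},
  {"hand": 6,"travel": [0,0,0],"twist": [0,0,-7]},
  {"hand": 6,"travel": [0,0,0],"twist": [0,0,-7]},
])

```text
time: 13.08
position: [0.4355, 0.2733, 0.2867]
tool_rot: [0.759, 0.652, 0.0, 0.0]
ft_force: [0.3, -0.9, 0.5]
grip_width: 0.06
grip_force: 0.0
```

>>> move_arm([
  {"hand": 6,"travel": [0,0,0],"twist": [0,0,-7]},
  {"hand": 6,"travel": [0,0,0],"twist": [0,0,-7]},
  {"hand": 6,"travel": [0,0,0],"twist": [0,0,-7]},
  {"hand": 6,"travel": [0,0,0],"twist": [0,0,-7]},
  {"hand": 6,"travel": [0,0,0],"twist": [0,0,-6]},
])

```text
time: 13.5
position: [0.4355, 0.2734, 0.2867]
tool_rot: [0.535, 0.845, 0.0, 0.0]
ft_force: [-0.1, -1.6, 0.2]
grip_width: 0.06
grip_force: 0.0
```

```bash
python3 g.py .4364 .2733 .141;python3 - <<'E'
from h import *
cam('scene','s6.png');cam('top','t6.png')
s=cv2.imread('pics/s6.png')[60:260,110:310];t=cv2.imread('pics/t6.png')[60:260,110:310]
cv2.imwrite('pics/c5.png',cv2.resize(np.hstack([s,t]),(800,400),interpolation=cv2.INTER_CUBIC))
E
```

```text
t 13.5 p [0.4355 0.2734 0.2867] q [ 0.343   0.2916  1.612  -0.      1.2377 -0.0985] w 0.06004895447382518 F [-0.0812 -1.605   0.2339] gf 0.0
euler zyx [115.2973   0.0037 179.9848]
travel cm [-0.0438  0.0767 14.5723]
```

View pics/c5.png

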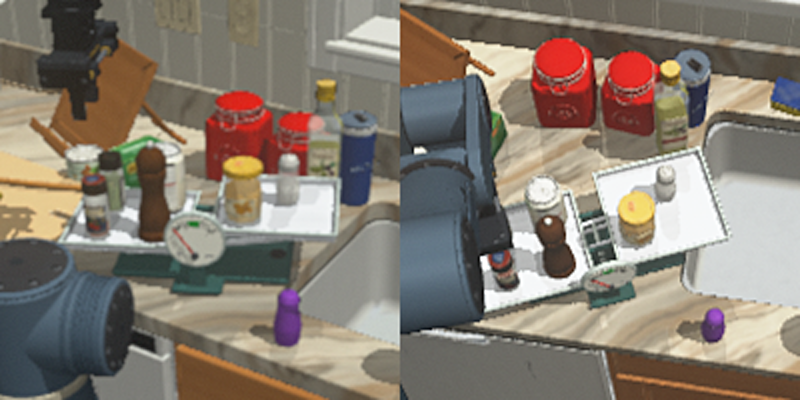

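Herb stands at crop (110,178) behind chilli (95,200), honey at (242,190) on the right tray, everything upright. The gripper is rotated over the chilli. Descending.

>>> move_arm([
  {"hand": 6,"travel": [0,0,3],"twist": [0,0,0]},
  {"hand": 6,"travel": [0,0,4],"twist": [0,0,0]},
  {"hand": 6,"travel": [0,0,4],"twist": [0,0,0]},
  {"hand": 6,"travel": [0,0,2.5],"twist": [0,0,0]},
  {"hand": 6,"travel": [0,0,0.9],"twist": [0,0,0]},
])

```text
time: 14.02
position: [0.433, 0.2723, 0.1388]
tool_rot: [0.539, 0.842, -0.003, -0.002]
ft_force: [-0.8, 0.0, 0.3]
grip_width: 0.0598
grip_force: 0.0
```

>>> move_arm([
  {"hand": 6,"travel": [0,0,0],"twist": [0,0,0]},
  {"hand": 3,"travel": [0,0,0],"twist": [0,0,0]},
  {"hand": 3,"travel": [0,0,0],"twist": [0,0,0]},
  {"hand": 3,"travel": [0,0,0],"twist": [0,0,0]},
  {"hand": 3,"travel": [0,0,0],"twist": [0,0,0]},
], force=15)

```text
time: 14.43
position: [0.4368, 0.274, 0.1438]
tool_rot: [0.538, 0.843, 0.002, 0.001]
ft_force: [1.1, 1.0, 0.0]
grip_width: 0.0409
grip_force: 0.3
```

>>> move_arm([
  {"hand": 3,"travel": [0,0,0],"twist": [0,0,0]},
  {"hand": 3,"travel": [0,0,0],"twist": [0,0,0]},
])

```text
time: 14.6
position: [0.4369, 0.274, 0.1435]
tool_rot: [0.538, 0.843, 0.002, 0.001]
ft_force: [-0.2, 0.2, 5.3]
grip_width: 0.0402
grip_force: 15.0
```

```bash
python3 g.py .5426 .0 .345;python3 - <<'E'
from h import *
c=cam('top');s=cam('scene')
# honey and salt on right tray from c5 (scale 2)
print('honey',tri(ray(c,110+236/2,60+205/2),ray(s,110+243/2,60+165/2)),'salt',tri(ray(c,110+266/2,60+168/2),ray(s,110+289/2,60+155/2)))
E
```

```text
t 14.6 p [0.4369 0.274  0.1435] q [ 0.3431  0.4816  1.7774  0.0001  0.8788 -0.0926] w 0.04018896098602724 F [-0.176   0.2239  5.2921] gf 15.002453715580373
euler zyx [114.9592   0.0168 179.7846]
travel cm [-29.3022  -1.904  -20.1465]
honey (array([0.55148734, 0.06275029, 0.20597012]), np.float64(0.0009640192444272215)) salt (array([0.63531425, 0.02586056, 0.19772038]), np.float64(0.0008350269212349063))
```

>>> move_arm([
  {"hand": 3,"travel": [0,0,-2],"twist": [0,0,0]},
  {"hand": 3,"travel": [0,0,-4],"twist": [0,0,0]},
  {"hand": 3,"travel": [0,0,-4],"twist": [0,0,0]},
  {"hand": 3,"travel": [0,0,-4],"twist": [0,0,0]},
  {"hand": 3,"travel": [0,0,-4],"twist": [0,0,0]},
])

```text
time: 15.12
position: [0.4344, 0.273, 0.3235]
tool_rot: [0.538, 0.843, -0.001, -0.001]
ft_force: [1.0, 0.6, -1.6]
grip_width: 0.0403
grip_force: 15.0
```

>>> move_arm([
  {"hand": 3,"travel": [-1,0,-3],"twist": [0,0,0]},
  {"hand": 3,"travel": [-2.5,0.1,0],"twist": [0,0,0]},
  {"hand": 3,"travel": [-3.5,0.1,0],"twist": [0,0,0]},
  {"hand": 3,"travel": [-3.5,0,0],"twist": [0,0,0]},
  {"hand": 3,"travel": [-3.5,0.1,0],"twist": [0,0,0]},
])

```text
time: 15.53
position: [0.4968, 0.1467, 0.352]
tool_rot: [0.537, 0.844, -0.0, -0.001]
ft_force: [0.5, 1.1, -1.5]
grip_width: 0.0401
grip_force: 15.0
```

>>> move_arm([
  {"hand": 3,"travel": [-3.5,0,0],"twist": [0,0,0]},
  {"hand": 3,"travel": [-3.5,0.1,0],"twist": [0,0,0]},
  {"hand": 3,"travel": [-3.5,0,0],"twist": [0,0,0]},
  {"hand": 3,"travel": [-3.5,0.1,0],"twist": [0,0,0]},
  {"hand": 3,"travel": [-3.5,0,0],"twist": [0,0,0]},
])

```text
time: 15.95
position: [0.5728, -0.0114, 0.3514]
tool_rot: [0.538, 0.843, -0.0, -0.001]
ft_force: [0.7, -0.1, -1.4]
grip_width: 0.0401
grip_force: 15.0
```

>>> move_arm([
  {"hand": 3,"travel": [-2.5,0,0],"twist": [0,0,0]},
  {"hand": 3,"travel": [-1,0,0],"twist": [0,0,0]},
  {"hand": 3,"travel": [0,0,0],"twist": [0,0,0]},
  {"hand": 3,"travel": [0,0,0],"twist": [0,0,0]},
])

```text
time: 16.28
position: [0.587, -0.0411, 0.3514]
tool_rot: [0.538, 0.843, 0.0, -0.002]
ft_force: [-0.5, 0.2, -1.5]
grip_width: 0.0402
grip_force: 15.0
```

```bash
python3 g.py .590 -.0406 .18;python3 - <<'E'
from h import *
cam('scene','s7.png');cam('top','t7.png')
s=cv2.imread('pics/s7.png')[60:260,130:330];t=cv2.imread('pics/t7.png')[60:260,110:310]
cv2.imwrite('pics/c6.png',cv2.resize(np.hstack([s,t]),(800,400),interpolation=cv2.INTER_CUBIC))
E
```

```text
t 16.2833 p [ 0.587  -0.0411  0.3514] q [-0.2602  0.353   1.3366  0.001   1.4548 -0.6955] w 0.04018469614158921 F [-0.518   0.2214 -1.4992] gf 14.996190421516076
euler zyx [ 114.9299   -0.1486 -179.9121]
travel cm [-0.1269  0.322  17.1359]
```

View pics/c6.png

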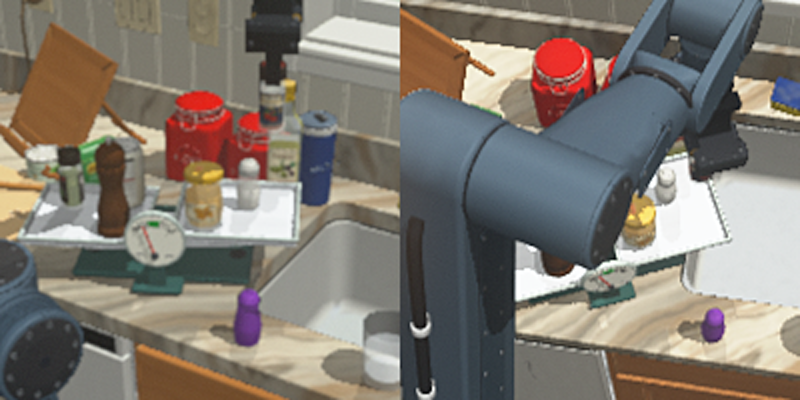

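All upright: the chilli hangs at crop (270,100) over the right tray, and only mill, can and herb remain on the left. Lowering, then following the tray as it sinks.

>>> move_arm([
  {"hand": 3,"travel": [0,0,3],"twist": [0,0,0]},
  {"hand": 3,"travel": [0,0.2,4],"twist": [0,0,0]},
  {"hand": 3,"travel": [0,0,4],"twist": [0,0,0]},
  {"hand": 3,"travel": [0,0,4],"twist": [0,0,0]},
  {"hand": 3,"travel": [0,0,2],"twist": [0,0,0]},
])

```text
time: 16.8
position: [0.5859, -0.038, 0.178]
tool_rot: [0.537, 0.844, -0.001, -0.004]
ft_force: [-0.9, -0.8, -1.7]
grip_width: 0.0401
grip_force: 15.0
```

>>> move_arm([
  {"hand": 3,"travel": [0,0,0.6],"twist": [0,0,0]},
  {"hand": 3,"travel": [0,0,0.4],"twist": [0,0,0]},
  {"hand": 3,"travel": [0,0,0.4],"twist": [0,0,0]},
  {"hand": 3,"travel": [0,0,0.3],"twist": [0,0,0]},
  {"hand": 3,"travel": [0,0,0],"twist": [0,0,0]},
])

```text
time: 17.22
position: [0.5907, -0.0408, 0.1665]
tool_rot: [0.537, 0.843, 0.001, 0.001]
ft_force: [-0.0, 0.5, -2.0]
grip_width: 0.0401
grip_force: 15.0
```

```bash
python3 g.py .590 -.0406 .162
```

```text
t 17.2167 p [ 0.5907 -0.0408  0.1665] q [-0.2576  0.5385  1.5664  0.0001  1.0336 -0.6938] w 0.040055186575423084 F [-0.0197  0.5229 -1.9659] gf 14.995996998623013
euler zyx [114.9915   0.105  179.8629]
travel cm [ 0.0444 -0.0534  0.4487]
```

>>> move_arm([
  {"hand": 3,"travel": [0,0,0.2],"twist": [0,0,0]},
  {"hand": 3,"travel": [0,0,0.2],"twist": [0,0,0]},
  {"hand": 3,"travel": [0,0,0.2],"twist": [0,0,0]},
  {"hand": 3,"travel": [0,0,0.1],"twist": [0,0,0]},
  {"hand": 3,"travel": [0,0,0],"twist": [0,0,0]},
])

```text
time: 17.63
position: [0.5903, -0.041, 0.1583]
tool_rot: [0.538, 0.843, 0.0, 0.001]
ft_force: [1.9, -0.9, -1.0]
grip_width: 0.0404
grip_force: 15.0
```

>>> move_arm([
  {"hand": 3,"travel": [0,0,0],"twist": [0,0,0]},
  {"hand": 3,"travel": [0,0,0],"twist": [0,0,0]},
  {"hand": 3,"travel": [0,0,0],"twist": [0,0,0]},
])

```text
time: 17.88
position: [0.59, -0.041, 0.1583]
tool_rot: [0.538, 0.843, 0.0, 0.0]
ft_force: [1.2, -1.2, 0.1]
grip_width: 0.0403
grip_force: 15.0
```

```bash
python3 g.py .590 -.0406 .162
```

```text
t 17.8833 p [ 0.59   -0.041   0.1583] q [-0.2581  0.5493  1.5734  0.0001  1.0181 -0.6939] w 0.04031818623986611 F [ 1.1797 -1.2128  0.0912] gf 15.005056015070295
euler zyx [114.9631   0.0249 179.9633]
travel cm [ 0.0344  0.011  -0.3726]
```

>>> move_arm([
  {"hand": 6,"travel": [0,0,0],"twist": [0,0,0]},
  {"hand": 6,"travel": [0,0,0],"twist": [0,0,0]},
  {"hand": 6,"travel": [0,0,0],"twist": [0,0,0]},
  {"hand": 6,"travel": [0,0,-1],"twist": [0,0,0]},
  {"hand": 6,"travel": [0,0,-3],"twist": [0,0,0]},
])

```text
time: 18.3
position: [0.5861, -0.0401, 0.1947]
tool_rot: [0.538, 0.843, -0.002, -0.005]
ft_force: [0.4, 0.2, -0.4]
grip_width: 0.0587
grip_force: 0.0
```

>>> move_arm([
  {"hand": 6,"travel": [0,0,-4],"twist": [0,0,0]},
  {"hand": 6,"travel": [0,0,-4],"twist": [0,0,0]},
  {"hand": 6,"travel": [0,0,-4],"twist": [0,0,0]},
  {"hand": 6,"travel": [-2,0,0],"twist": [0,0,0]},
  {"hand": 6,"travel": [-3.5,0,0],"twist": [0,0,0]},
])

```text
time: 18.72
position: [0.6135, -0.0885, 0.3236]
tool_rot: [0.536, 0.844, 0.001, 0.003]
ft_force: [-0.3, -0.1, -1.7]
grip_width: 0.0604
grip_force: 0.0
```

>>> move_arm([
  {"hand": 6,"travel": [-3.5,-1,0],"twist": [0,0,0]},
  {"hand": 6,"travel": [-3.5,-1,0],"twist": [0,0,0]},
  {"hand": 6,"travel": [-3.5,-1,0],"twist": [0,0,0]},
  {"hand": 6,"travel": [-3,-1,0],"twist": [0,0,0]},
  {"hand": 6,"travel": [-2,0,0],"twist": [0,0,0]},
])

```text
time: 19.13
position: [0.641, -0.2521, 0.3187]
tool_rot: [0.539, 0.842, -0.001, 0.0]
ft_force: [-0.7, 0.7, -0.1]
grip_width: 0.06
grip_force: 0.0
```

>>> move_arm([
  {"hand": 6,"travel": [0,0,0],"twist": [0,0,0]},
  {"hand": 6,"travel": [0,0,0],"twist": [0,0,0]},
  {"hand": 6,"travel": [0,0,0],"twist": [0,0,0]},
  {"hand": 6,"travel": [0,0,0],"twist": [0,0,0]},
  {"hand": 6,"travel": [0,0,0],"twist": [0,0,0]},
])

```text
time: 19.55
position: [0.6419, -0.2466, 0.3186]
tool_rot: [0.537, 0.844, 0.0, -0.0]
ft_force: [-0.9, -0.6, 0.8]
grip_width: 0.0599
grip_force: 0.0
```

>>> move_arm([
  {"hand": 6,"travel": [0,0,0],"twist": [0,0,0]},
  {"hand": 6,"travel": [0,0,0],"twist": [0,0,0]},
  {"hand": 6,"travel": [0,0,0],"twist": [0,0,0]},
  {"hand": 6,"travel": [0,0,0],"twist": [0,0,0]},
  {"hand": 6,"travel": [0,0,0],"twist": [0,0,0]},
])

```text
time: 19.97
position: [0.6421, -0.248, 0.3182]
tool_rot: [0.537, 0.843, -0.0, -0.0]
ft_force: [0.6, -1.2, 0.5]
grip_width: 0.0603
grip_force: 0.0
```

```bash
python3 g.py;python3 - <<'E'
from h import *
cam('scene','s8.png');im=cv2.imread('pics/s8.png')
a=cv2.resize(im[154:204,181:231],(400,400),interpolation=cv2.INTER_CUBIC)
b=cv2.resize(im[100:250,140:290],(400,400),interpolation=cv2.INTER_CUBIC)
cv2.imwrite('pics/c7.png',np.hstack([a,b]))
E
```

```text
t 19.9667 p [ 0.6421 -0.248   0.3182] q [-0.5305  0.5333  1.124  -0.      1.4844 -0.9665] w 0.06029339284852125 F [ 0.6349 -1.211   0.5344] gf 0.0
euler zyx [ 114.9821   -0.0029 -179.9977]
```

View pics/c7.png

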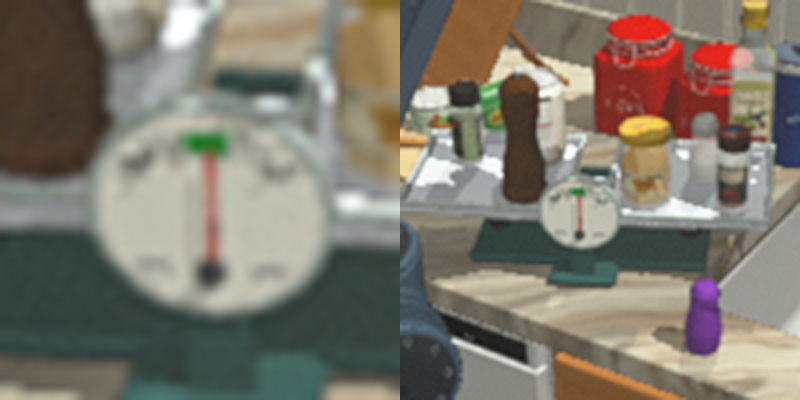

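The pointer (209,150)–(210,272) stands upright in the green band, and all six provisions stand upright on the trays. About 2 s have passed since release, so it is at rest. Handing in.

```bash
python3 -c "
from rig import robot
print(robot.hand_in())"
```

```text
the job is handed in; nothing more can be done
None
```

I handed the job in at about 20 s: can, mill and herb jar are on the left tray, honey, salt and chilli on the right, all upright and released with the pointer in the green band, and I never touched the water glass or the mug; the hand-in gave no verdict.

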